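Count two bushes into the kit tray

TASK

Count out a kit: put exactly two of the three beige threaded bushes into the blue tray, each standing upright on the tray's floor. Leave the third bush standing where it is on the bench.

Things in the scene. Friction and masses are not known exactly. Their poses are not given: they have to be found in the camera images.
- bush_a_center (a point): beige threaded pipe bush standing upright on the bench, a round collar 31 mm in diameter and 30 mm tall, hollow and open at the top, with a ribbed lower and a threaded upper outside; about 40 g; this point is its centre, 15 mm above its underside, z up along its axis. It may be gripped across the outside in any direction; its bore is too narrow for a finger. White knobs, caps and fittings lie about and are not wanted. One of three alike, any two of which will do
- bush_b_center (a point): beige threaded pipe bush standing upright on the bench, a round collar 31 mm in diameter and 30 mm tall, hollow and open at the top, with a ribbed lower and a threaded upper outside; about 40 g; this point is its centre, 15 mm above its underside, z up along its axis. It may be gripped across the outside in any direction; its bore is too narrow for a finger. White knobs, caps and fittings lie about and are not wanted. One of three alike, any two of which will do
- bush_c_center (a point): beige threaded pipe bush standing upright on the bench, a round collar 31 mm in diameter and 30 mm tall, hollow and open at the top, with a ribbed lower and a threaded upper outside; about 40 g; this point is its centre, 15 mm above its underside, z up along its axis. It may be gripped across the outside in any direction; its bore is too narrow for a finger. White knobs, caps and fittings lie about and are not wanted. One of three alike, any two of which will do
- tray_floor (a point): blue plastic open kitting tray with a blank white card on the long wall nearest the robot, fixed to the bench; outside 110 mm along its x, 160 mm along its y and 22 mm (rim 24 mm) high, walls 4 mm, so 102 by 152 mm inside. This point is the centre of its inner floor, 4 mm above the bench; x and y run along the sides of the tray, z up
Things that resemble listed ones, but are neither listed nor needed, are in the scene too. What is shaped like the part that bears bush_a_center but turquoise is not meant.

How it is judged:
At the end, for the whole second after the job is handed in: Exactly two of the three bushes stand in the tray: centre within its walls (42 mm and 67 mm of the tray's centre along x and y), underside within 6 mm of the tray's floor, upright within 10 degrees. The third is within 40 mm of where it started and upright within 10 degrees. All three are at rest (((x of bush_a_center in the frame of tray_floor between -0.042 and 0.042 m and y of bush_a_center in the frame of tray_floor between -0.067 and 0.067 m and z of bush_a_center in the frame of tray_floor between 0.009 and 0.021 m and angle between each of bush_a_center, bush_b_center, bush_c_center's own z axis and vertical below 0.17 rad and x of bush_b_center in the frame of tray_floor between -0.042 and 0.042 m and y of bush_b_center in the frame of tray_floor between -0.067 and 0.067 m and z of bush_b_center in the frame of tray_floor between 0.009 and 0.021 m and distance of bush_c_center from where it was at the start of the episode below 0.04 m) or (x of bush_a_center in the frame of tray_floor between -0.042 and 0.042 m and y of bush_a_center in the frame of tray_floor between -0.067 and 0.067 m and z of bush_a_center in the frame of tray_floor between 0.009 and 0.021 m and angle between each of bush_a_center, bush_c_center, bush_b_center's own z axis and vertical below 0.17 rad and x of bush_c_center in the frame of tray_floor between -0.042 and 0.042 m and y of bush_c_center in the frame of tray_floor between -0.067 and 0.067 m and z of bush_c_center in the frame of tray_floor between 0.009 and 0.021 m and distance of bush_b_center from where it was at the start of the episode below 0.04 m) or (x of bush_b_center in the frame of tray_floor between -0.042 and 0.042 m and y of bush_b_center in the frame of tray_floor between -0.067 and 0.067 m and z of bush_b_center in the frame of tray_floor between 0.009 and 0.021 m and angle between each of bush_b_center, bush_c_center, bush_a_center's own z axis and vertical below 0.17 rad and x of bush_c_center in the frame of tray_floor between -0.042 and 0.042 m and y of bush_c_center in the frame of tray_floor between -0.067 and 0.067 m and z of bush_c_center in the frame of tray_floor between 0.009 and 0.021 m and distance of bush_a_center from where it was at the start of the episode below 0.04 m)) and linear speed of each of bush_a, bush_b, bush_c below 0.02 m/s); the robot touches nothing.
It also fails if it takes over 43 s, if anything falls off the work surface, if the arm or the gripper's body presses on something with over 40 N, if the wrist force passes 120 N, or if a joint passes its speed limit or range.

ROBOT

A 7-joint arm with a two-finger parallel gripper is mounted at the origin on a cart in front of the work surface, level with it; the furniture and walls round the work are solid. World frame = base frame: x ahead of the robot, y to its left, z up, the work surface at z = 0. Lengths are in m, angles in rad, forces in N, time in s.
With the tool pointing down it reaches from about 0.4 to 0.925 m from the base axis. Payload 5.6 kg.
Tool frame: the origin (TCP) lies midway between the tips of the shut fingers; the grasp point (between the pads) lies 19 mm behind it; z points along the fingers, y is the line along which they close (so a half turn about z gives the same grasp; the last joint's range is limited). The gripper opens to 85 mm and grips with 20 to 120 N. Pads are 22 mm wide; open, the fingers measure 114 mm over their backs; the gripper's body (76 mm by 85 mm) begins 54 mm behind the grasp point. The pads swing forward as they close: fully open they stand 13 mm farther back than shut.
Start: joints at [-1.211, 0.468, -0.012, 1.603, 0.006, 1.071, -0.056], TCP at [0.255, 0.598, 0.231] pointing down, gripper open.
Joint ranges: [-2.53, 2.53], [-0.31, 2.02], [-1.57, 1.55], [0.28, 2.44], [-1.29, 4.43], [0.15, 1.84], [-2.92, 2.92]. Speed limits (rad/s): [2.57, 2.57, 3.14, 3.14, 3.14, 3.14, 3.14].

INTERFACE

Orientations are given as a unit quaternion [w, x, y, z].
In Python, from rig import manip, cams, ticket gives the robot as it stands.
- The arm moves only by the tool send_rows, never from a script. Its argument "motion" is one flat list of numbers, 5 for each row, row after row: the shift along the tool's x, y, z in m, then the turn about the tool's z in rad, then the finger opening in m, from 0 to 0.0854. In form: [x, y, z, spin, gripper, x, y, z, spin, gripper, ...]. A call has 1 to 12 rows; each row shifts and turns the commanded pose from where the row before left it, along the tool's axes as they then stand; what a row does not reach is not made up. A row lasts 1/8 s, in which the tool goes at most 62.5 mm and 10.7 degrees, less where a joint would pass 70% of its speed; a pose out of reach is approached as far as the arm can. A call is refused whole if a number of a shift passes 0.0625 or a number of a turn 0.188, either way. A call with a gripper value outside its range is refused whole. The fingers move at their own pace and stop on an object; the grip force is fixed at half the most. Time passes only in rows, so rows that do not move let the fingers close. It gives the time, the measured TCP pose, the force, the opening and the grip force at its end, in the units of the state.
- manip.observe(): the state, without advancing time (a new reading comes with each control period).
- cams.get_image(name): name is "side" or "top"; returns a dict with "color" (384x512x3 uint8, red, green, blue), "fx", "fy", "cx", "cy" (pixels), "rvec" (rotation vector, rad) and "tvec" (3), from world to camera coordinates, as OpenCV has them. Camera axes: x right, y down, z forward; pixel columns grow to the right and rows downward; lengths in m; the calibration is good to about 2 mm. A picture is of the moment at which its call begins. There is no depth.
- ticket.finish_job(): hands the job in; it is judged then, once.
The state is a dict: "time_s": time; "q": joint angles; "qvel": joint speeds; "joint_torque": joint torques, N m; "ee_pos": TCP position; "tool_rot": TCP orientation; "force": force on the tool from outside, world axes, zero at the start; "ft_torque": the same for the moment, N m; "grip_width": opening from 0.0 (shut) to 1.0 (fully open); "grasp_force": force on a finger pad.
Only numpy, scipy, OpenCV 4.12 (cv2) and the standard library are available. Lean on these libraries where they do the work, as an engineer would, in place of code of your own. Each camera call takes 0.05 s, during which the arm holds its last target. There are 200 camera calls.

## Working session

There is one attempt and no reset: what is moved stays moved. The work goes in short steps, Python scripts to look and compute and a tool call to move; the robot and the scene stay as the last step left them, time stands still between calls to the robot, and variables do not carry over. Pictures are saved under pics/ and viewed, at most 10 in all, crops included, and the job is handed in when it is done.

Besides the shell and the picture viewer there is one more tool, called as name(argument=value, ...) on one line, values as JSON. send_rows: Moves the arm, as the interface text tells. Its arguments: {"type":"object","properties":{"motion":{"type":"array"}},"required":["motion"]}

```bash
mkdir -p pics; cat > h.py <<'E'
import numpy as np, cv2
from rig import manip, cams, ticket
def get(name,save=None):
    d=cams.get_image(name)
    if save: cv2.imwrite('pics/'+save,cv2.cvtColor(d['color'],cv2.COLOR_RGB2BGR))
    return d
def ray(d,u,v,z):
    R=cv2.Rodrigues(np.array(d['rvec'],float))[0]; t=np.array(d['tvec'],float).ravel()
    c=-R.T@t; r=R.T@np.array([(u-d['cx'])/d['fx'],(v-d['cy'])/d['fy'],1.])
    return c+r*(z-c[2])/r[2]
def proj(d,p):
    K=np.array([[d['fx'],0,d['cx']],[0,d['fy'],d['cy']],[0,0,1.]])
    return cv2.projectPoints(np.array(p,float).reshape(-1,3),np.array(d['rvec'],float),np.array(d['tvec'],float),K,None)[0].reshape(-1,2)
E
python3 - <<'E'
from h import *
import pickle
a=get('top','top0.png');b=get('side','side0.png')
pickle.dump((a,b),open('im0.pkl','wb'))
s=manip.observe();print(s)
for d in(a,b):
    R=cv2.Rodrigues(np.array(d['rvec'],float))[0];print(d['fx'],-R.T@np.array(d['tvec']).ravel(),R)
A=cv2.imread('pics/top0.png');B=cv2.imread('pics/side0.png')
E
```

```text
{'time_s': 0.1, 'q': array([-1.21097897,  0.46831373, -0.0116079 ,  1.60349043,  0.00598959,
        1.07139737, -0.05626849]), 'qvel': array([-0.00038367, -0.00156328, -0.00113591, -0.00208996,  0.00090757,
       -0.00044395,  0.0012281 ]), 'joint_torque': array([ 7.64838733e-04, -5.33510149e+01,  2.13598012e-02, -2.51962423e+01,
        1.14440778e-02,  4.29867388e-03,  4.30705063e-05]), 'ee_pos': array([0.25467344, 0.59750919, 0.23043462]), 'tool_rot': array([-1.06904815e-04,  2.00066139e-01,  9.79782078e-01, -7.79848669e-04]), 'force': array([ 0.97078153, -0.13719967,  0.36438998]), 'ft_torque': array([ 0.03638185,  0.00283909, -0.03056035]), 'grasp_force': 0.0, 'grip_width': 0.9998091755276639}
389.8380647528782 [0.33476241 0.09659198 0.90218741] [[-0.01103997 -0.99978164 -0.01774247]
 [-0.99098743  0.01330831 -0.13329219]
 [ 0.1334992   0.01611102 -0.99091796]]
495.455563512164 [ 0.02998954 -0.62461022  0.41904731] [[ 0.86807088 -0.49642286 -0.00415951]
 [-0.19590495 -0.33484685 -0.92168261]
 [ 0.45615152  0.8009007  -0.38792249]]
```

View pics/top0.png

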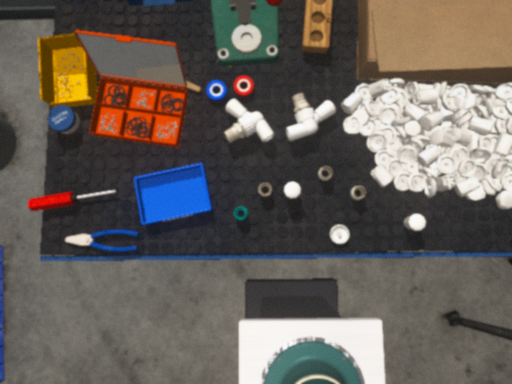

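View pics/side0.png

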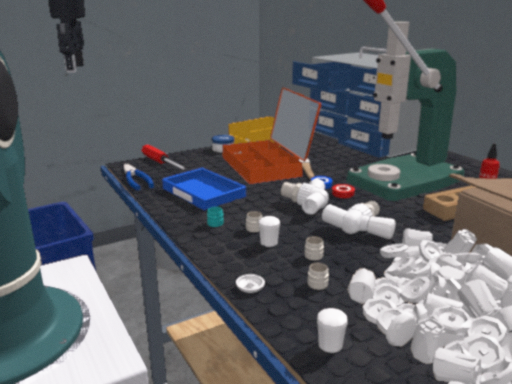

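The top view shows three bush candidates at (265,189), (325,173) and (358,192), seen in the side view at (254,221), (314,247) and (318,276). The ring at (240,213) is turquoise and the one at (292,190) is a white cap, so neither is wanted. The tray is around (173,194). Next I'll measure these and confirm in an enlarged crop.

```bash
python3 - <<'E'
from h import *
import pickle
a,b=pickle.load(open('im0.pkl','rb'))
A=cv2.imread('pics/top0.png');B=cv2.imread('pics/side0.png')
ca=cv2.resize(A[155:235,125:385],None,fx=3,fy=3,interpolation=cv2.INTER_CUBIC)
cb=cv2.resize(B[165:300,150:350],None,fx=2.6,fy=2.6,interpolation=cv2.INTER_CUBIC)
o=np.zeros((ca.shape[0]+cb.shape[0],780,3),np.uint8);o[:240]=ca;o[240:,:cb.shape[1]]=cb
cv2.imwrite('pics/crop.png',o)
for nm,im,d,pts in(('top',A,a,[(265,189),(325,173),(358,192)]),('side',B,b,[(254,221),(314,247),(318,276)])):
  hsv=cv2.cvtColor(im,cv2.COLOR_BGR2HSV).astype(int)
  for u,v in pts:
    r=16; sub=hsv[v-r:v+r,u-r:u+r]
    g=im[v-r:v+r,u-r:u+r].astype(int)
    m=((g[...,2]-g[...,0]>12)&(g[...,2]>60)).astype(np.uint8)
    m=cv2.morphologyEx(m,cv2.MORPH_CLOSE,np.ones((5,5)))
    n,l,st,c=cv2.connectedComponentsWithStats(m); k=1+np.argmax(st[1:,4]) if n>1 else 0
    x,y,w,h,ar=st[k]; U=x+w/2+u-r-.5;V=y+h/2+v-r-.5
    print(nm,(U,V),w,h,ar,'z15',ray(d,U,V,.015).round(4),'z30',ray(d,U,V,.03).round(4))
# tray
hsv=cv2.cvtColor(A,cv2.COLOR_BGR2HSV)
m=cv2.inRange(hsv,(100,150,60),(125,255,255));m[:150]=0;m[245:]=0
n,l,st,c=cv2.connectedComponentsWithStats(m);k=1+np.argmax(st[1:,4])
cn=cv2.findContours((l==k).astype(np.uint8),0,2)[0][0]
bx=cv2.boxPoints(cv2.minAreaRect(cn));print(bx)
P=np.array([ray(a,u,v,.02) for u,v in bx]);print(P.round(4),np.linalg.norm(np.diff(P,axis=0),axis=1),P.mean(0))
E
```

```text
top (np.float64(265.0), np.float64(189.0)) 15 15 172 z15 [0.4437 0.0965 0.015 ] z30 [0.4419 0.0965 0.03  ]
top (np.float64(325.0), np.float64(172.5)) 15 16 181 z15 [ 0.4801 -0.042   0.015 ] z30 [ 0.4777 -0.0396  0.03  ]
top (np.float64(358.0), np.float64(192.0)) 17 15 193 z15 [ 0.4341 -0.1155  0.015 ] z30 [ 0.4324 -0.1119  0.03  ]
side (np.float64(254.0), np.float64(221.0)) 15 19 182 z15 [0.4447 0.0959 0.015 ] z30 [0.4293 0.0691 0.03  ]
side (np.float64(314.0), np.float64(246.5)) 17 22 292 z15 [ 0.4828 -0.0396  0.015 ] z30 [ 0.466  -0.0613  0.03  ]
side (np.float64(318.5), np.float64(275.0)) 20 25 375 z15 [ 0.4357 -0.115   0.015 ] z30 [ 0.4206 -0.1339  0.03  ]
[[130.38232 176.53452]
 [202.81418 161.2124 ]
 [213.26514 210.617  ]
 [140.83328 225.93912]]
[[0.4762 0.4061 0.02  ]
 [0.5096 0.2391 0.02  ]
 [0.3953 0.2144 0.02  ]
 [0.3626 0.3786 0.02  ]] [0.17033008 0.11698036 0.1673745 ] [0.43592721 0.309556   0.02      ]
```

View pics/crop.png

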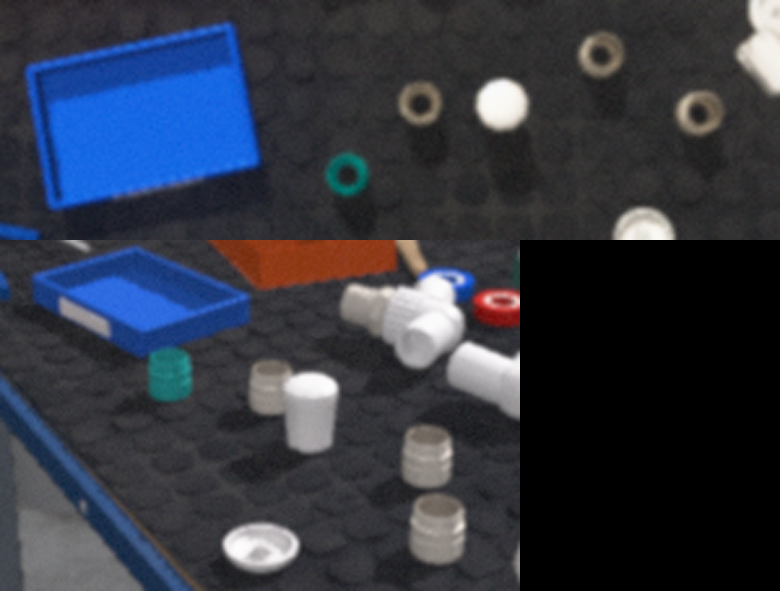

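The crop confirms three hollow, ribbed beige bushes; the turquoise one and the white caps are excluded. Positions are A (0.444, 0.096), B (0.481, -0.040) and C (0.435, -0.114), with the tray centre at about (0.435, 0.308) and yawed 12°. I'll take A and B and leave C. First I turn the tool so that its y runs along the tray's x.

send_rows(motion=[0,0,0.01,0.16,0.055,0,0,0.01,0.16,0.055,0,0,0.01,0.16,0.055,0,0,0.01,0.16,0.055,0,0,0.01,0.16,0.055,0,0,0.01,0.16,0.055,-0.05,0.008,0,0,0.055,-0.05,0.008,0,0,0.055,-0.05,0.008,0,0,0.055,-0.05,0.008,0,0,0.055,-0.05,0.008,0,0,0.055,-0.05,0.008,0,0,0.055])

```text
time_s: 1.6
ee_pos: [0.364, 0.3126, 0.1711]
tool_rot: [0.0, 0.63, 0.777, -0.0]
force: [1.5, 0.4, 1.1]
grip_width: 0.645
grasp_force: 0.0
```

send_rows(motion=[-0.046,0.007,0.014,0,0.055,-0.046,0.007,0.014,0,0.055,-0.046,0.007,0.014,0,0.055,-0.046,0.007,0.014,0,0.055,-0.045,0.006,0.014,0,0.055,0,0,0,0,0.055,0,0,0,0,0.055])

```text
time_s: 2.48
ee_pos: [0.4441, 0.0977, 0.1012]
tool_rot: [-0.0, 0.63, 0.777, -0.0]
force: [-1.0, 0.1, 0.2]
grip_width: 0.646
grasp_force: 0.0
```

```bash
python3 - <<'E'
from h import *
a=get('top','t1.png');b=get('side','s1.png')
print(manip.observe()['ee_pos'])
A=cv2.imread('pics/t1.png');B=cv2.imread('pics/s1.png')
o=np.hstack([cv2.resize(A[130:240,190:340],(400,293)),cv2.resize(B[130:240,180:330],(400,293))])
cv2.imwrite('pics/c1.png',o)
E
```

```text
[0.44406858 0.09866252 0.10147993]
```

View pics/c1.png

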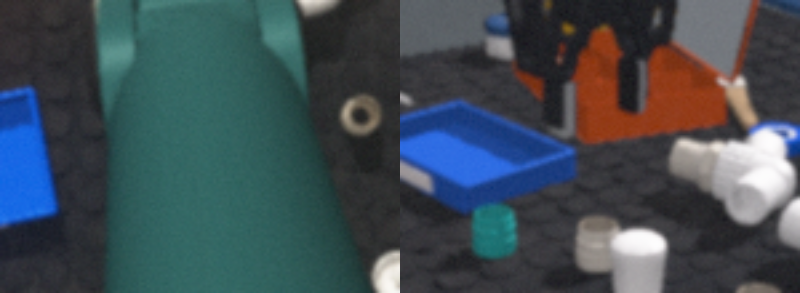

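The arm hides A in the top view. In the side view the fingers straddle the column above A (crop 598,245), so I'll descend and grip.

send_rows(motion=[-0.002,0,0.03,0,0.055,0,0,0.03,0,0.055,0,0,0.02,0,0.055,0,0,0.012,0,0.055,0,0,0.005,0,0.055,0,0,0,0,0.055,0,0,0,0,0.02,0,0,0,0,0.02,0,0,0,0,0.02,0,0,0,0,0.02])

```text
time_s: 3.82
ee_pos: [0.4452, 0.0955, 0.0052]
tool_rot: [0.0, 0.63, 0.777, 0.001]
force: [-1.2, -0.1, 5.3]
grip_width: 0.331
grasp_force: 58.8
```

send_rows(motion=[0,0,-0.01,0,0.02,0,0,-0.03,0,0.02,0,0,-0.03,0,0.02,0.03,0.004,-0.02,0,0.02,0.04,0.006,0,0,0.02,0.04,0.006,0,0,0.02,0.04,0.006,0,0,0.02,0.04,0.006,0,0,0.02,0.03,0.004,0,0,0.02,0.02,0.002,0,0,0.02,0,0,0,0,0.02,0,0,0,0,0.02])

```text
time_s: 5.32
ee_pos: [0.4287, 0.3355, 0.0943]
tool_rot: [0.0, 0.631, 0.776, -0.0]
force: [0.2, -0.1, -1.6]
grip_width: 0.335
grasp_force: 59.2
```

```bash
python3 - <<'E'
from h import *
a=get('top','t2.png');b=get('side','s2.png')
print(manip.observe()['ee_pos'])
A=cv2.imread('pics/t2.png');B=cv2.imread('pics/s2.png')
# expected tray corners drawn, rim z=.024 outer
c=np.array([.435,.308]);ex=np.array([.979,.206]);ey=np.array([-.206,.979])
P=[[*(c+sx*.055*ex+sy*.08*ey),.024] for sx,sy in((1,1),(1,-1),(-1,-1),(-1,1))]
A0=cv2.imread('pics/top0.png');B0=cv2.imread('pics/side0.png')
for im,d in((A0,a),(B0,b)): cv2.polylines(im,[np.round(proj(d,P)*8).astype(int)],True,(0,255,255),1,cv2.LINE_AA,3)
f=lambda I,x,y:cv2.resize(I[y:y+105,x:x+140],(400,300),interpolation=cv2.INTER_CUBIC)
cv2.imwrite('pics/c2.png',np.vstack([np.hstack([f(A0,110,140),f(B0,140,130)]),np.hstack([f(A,110,140),f(B,140,110)])]))
E
```

```text
[0.42884608 0.33554835 0.0943772 ]
```

View pics/c2.png

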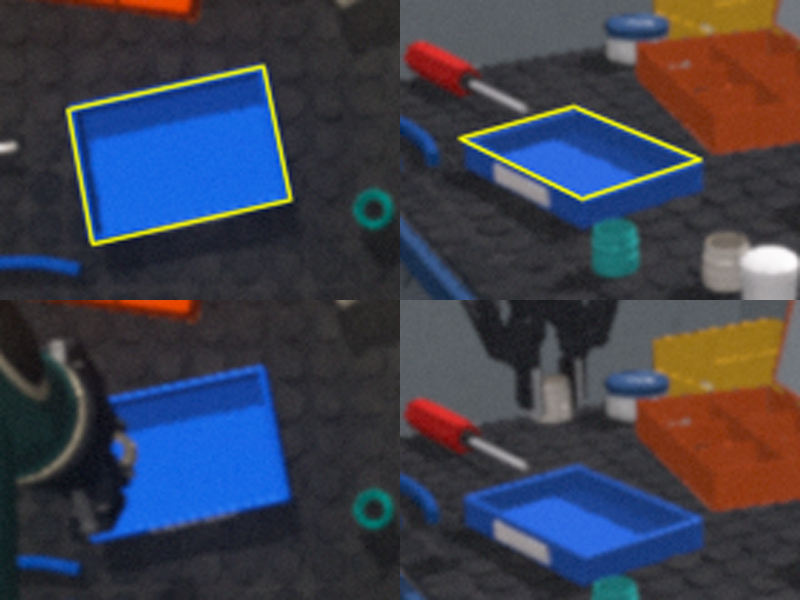

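The predicted tray outline matches in both views, and the bush hangs upright in the fingers. Lowering it onto the tray floor.

send_rows(motion=[0,0,0.03,0,0.02,0,0,0.03,0,0.02,0,0,0.015,0,0.02,0,0,0.006,0,0.02,0,0,0.003,0,0.02,0,0,0,0,0.02,0,0,0,0,0.055,0,0,0,0,0.055,0,0,0,0,0.055,0,0,-0.02,0,0.055,0,0,-0.035,0,0.055,0,0,-0.045,0,0.055])

```text
time_s: 6.92
ee_pos: [0.4281, 0.3368, 0.112]
tool_rot: [0.0, 0.63, 0.777, -0.0]
force: [0.0, 0.6, 0.5]
grip_width: 0.645
grasp_force: 0.0
```

send_rows(motion=[-0.03,-0.002,0,0,0.055,-0.045,-0.003,0,0,0.055,-0.05,-0.004,0,0,0.055,-0.05,-0.004,0,0,0.055,-0.05,-0.004,0,0,0.055,-0.05,-0.003,0,0,0.055,-0.045,-0.003,0,0,0.055,-0.04,-0.002,0,0,0.055,-0.02,-0.001,0,0,0.055,0,0,0,0,0.055,0,0,0,0,0.055])

```text
time_s: 8.3
ee_pos: [0.4814, -0.0389, 0.1108]
tool_rot: [-0.0, 0.629, 0.777, 0.0]
force: [-0.3, -0.1, -0.0]
grip_width: 0.641
grasp_force: 0.0
```

```bash
python3 - <<'E'
from h import *
a=get('top','t3.png');b=get('side','s3.png')
print(manip.observe()['ee_pos'])
A=cv2.imread('pics/t3.png');B=cv2.imread('pics/s3.png')
f=lambda I,x,y:cv2.resize(I[y:y+105,x:x+140],(400,300),interpolation=cv2.INTER_CUBIC)
cv2.imwrite('pics/c3.png',np.vstack([np.hstack([f(A,110,140),f(B,140,130)]),np.hstack([f(A,270,130),f(B,240,170)])]))
E
```

```text
[ 0.48138382 -0.03854284  0.11054338]
```

View pics/c3.png

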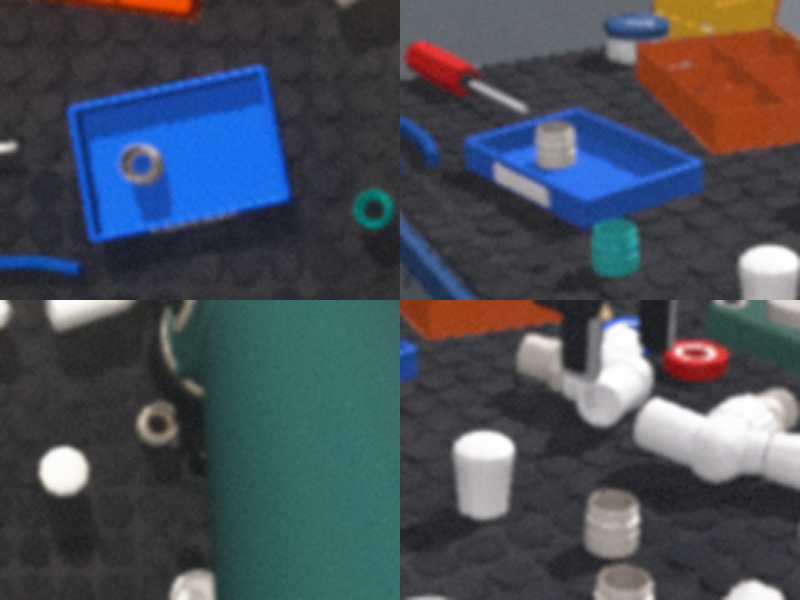

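A stands upright in the tray (top crop 140,163) and the fingers are above B (side crop 612,523). Gripping B.

send_rows(motion=[-0.001,0,0.035,0,0.055,0,0,0.035,0,0.055,0,0,0.02,0,0.055,0,0,0.012,0,0.055,0,0,0.004,0,0.055,0,0,0,0,0.055,0,0,0,0,0.02,0,0,0,0,0.02,0,0,0,0,0.02,0,0,0,0,0.02])

```text
time_s: 9.65
ee_pos: [0.4822, -0.0409, 0.0052]
tool_rot: [0.0, 0.63, 0.777, 0.001]
force: [-1.2, 0.8, 5.2]
grip_width: 0.336
grasp_force: 58.9
```

send_rows(motion=[0,0,-0.01,0,0.02,0,0,-0.03,0,0.02,0,0,-0.03,0,0.02,0.03,0.003,-0.02,0,0.02,0.04,0.003,0,0,0.02,0.04,0.003,0,0,0.02,0.04,0.003,0,0,0.02,0.04,0.003,0,0,0.02,0.04,0.003,0,0,0.02,0.04,0.003,0,0,0.02,0.03,0.003,0,0,0.02,0.02,0.001,0,0,0.02])

```text
time_s: 11.15
ee_pos: [0.4398, 0.2789, 0.0949]
tool_rot: [0.0, 0.629, 0.777, 0.0]
force: [-0.0, 0.0, 0.1]
grip_width: 0.338
grasp_force: 59.2
```

send_rows(motion=[0,0,0,0,0.02,0,0,0,0,0.02])

```text
time_s: 11.4
ee_pos: [0.4403, 0.2758, 0.0944]
tool_rot: [0.0, 0.631, 0.776, -0.0]
force: [-0.5, 0.2, -0.6]
grip_width: 0.334
grasp_force: 59.2
```

send_rows(motion=[0,0,0.03,0,0.02,0,0,0.03,0,0.02,0,0,0.015,0,0.02,0,0,0.006,0,0.02,0,0,0.003,0,0.02,0,0,0,0,0.02,0,0,0,0,0.055,0,0,0,0,0.055,0,0,0,0,0.055,0,0,-0.02,0,0.055,0,0,-0.04,0,0.055,0,0,-0.05,0,0.055])

```text
time_s: 12.9
ee_pos: [0.4394, 0.2768, 0.1208]
tool_rot: [-0.0, 0.63, 0.777, -0.001]
force: [0.5, -0.1, 0.6]
grip_width: 0.642
grasp_force: 0.0
```

send_rows(motion=[0,0,-0.04,0,0.055,0.04,-0.01,-0.01,0,0.055,0.05,-0.01,0,0,0.055,0.05,-0.01,0,0,0.055,0.05,-0.01,0,0,0.055,0.05,-0.01,0,0,0.055,0,0,0,0,0.055,0,0,0,0,0.055])

```text
time_s: 13.9
ee_pos: [0.3417, 0.5011, 0.17]
tool_rot: [0.0, 0.63, 0.777, -0.0]
force: [1.4, -0.2, -0.7]
grip_width: 0.646
grasp_force: 0.0
```

```bash
python3 - <<'E'
from h import *
a=get('top','t4.png');b=get('side','s4.png')
A=cv2.imread('pics/t4.png');B=cv2.imread('pics/s4.png')
f=lambda I,x,y:cv2.resize(I[y:y+105,x:x+140],(400,300),interpolation=cv2.INTER_CUBIC)
cv2.imwrite('pics/c4.png',np.vstack([np.hstack([f(A,110,140),f(B,140,130)]),np.hstack([f(A,270,130),f(B,240,190)])]))
E
```

```text
(no output)
```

View pics/c4.png

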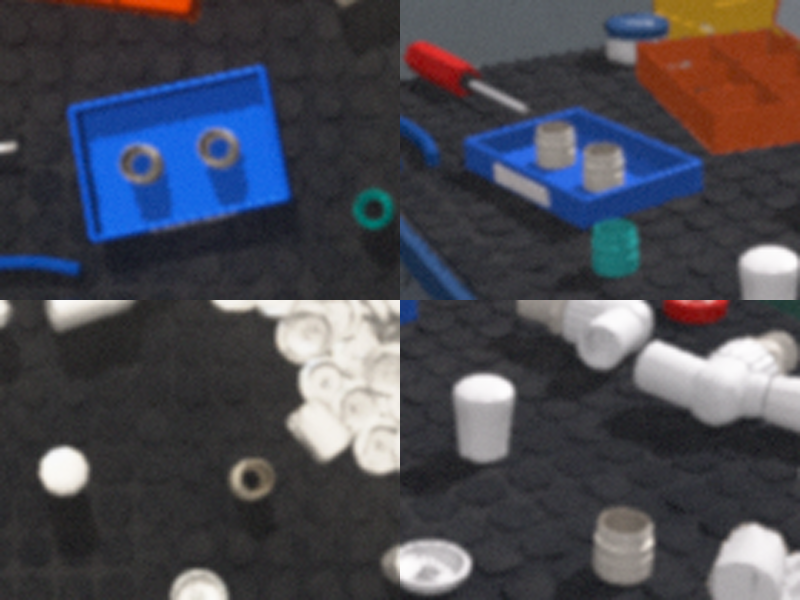

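The two bushes stand upright in the tray (top crop 140,163 and 218,148). The third stands untouched at (252,478), and the arm is clear. Handing in.

```bash
python3 -c "
from rig import ticket
print(ticket.finish_job())"
```

```text
the job is handed in; nothing more can be done
None
```

Job handed in at about 14 s of the 43 s allowed: in the last pictures two beige bushes (A and B) stand upright in the blue tray and the third (C) stands where it was; no verdict came back.

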